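Aim the microphone at the longer fork and start the recorder

TASK

With a fingertip, gently push the bar of the swing arm round until its microphone points straight at the longer of the two tuning forks in the stand, then press the recorder's key fully down and let it come up again. Do not touch the microphone itself, and do not grip or lift anything. Leave the forks and everything else on the shelf where they stand, with the microphone still aimed at the end.

Things in the scene. Friction and masses are not known exactly. Their poses are not given: they have to be found in the camera images.
- boom_bar: The swing arm's flat aluminium bar, level, on a vertical post. Origin on the pivot axis at the bar's mid-height (113 mm above the shelf); x runs along the bar to the microphone, z up. 8 mm thick (y), 16 mm tall; bare bar to push on from x = 14 to 110 mm. A counterweight, 28 mm in diameter, sits on the short tail, x = -42 to -72 mm. It cannot be lifted; more than 15 N on it is too rough.
- mic_tip (a point): Centre of the front face of the slender microphone on the bar's end, 154 mm from the pivot axis. The microphone lies along the bar's line from 112 to 154 mm: black barrel 18 mm in diameter, steel head 21 mm. Delicate: not to be touched.
- pivot_point (a point): Point on the swing arm's pivot axis at the bar's mid-height, 113 mm above the shelf. The hub round it is 28 mm in diameter, its top 126 mm above the shelf; below, a 14 mm post stands on a fixed round base 90 mm in diameter, 16 mm high. The arm turns either way as far as needed, at about 1 to 2 N on the bar 70 mm from the pivot, and stays where it is left.
- fork_long_mid (a point): Point on the longer steel tuning fork's axis, between its tines, about 110 mm above the shelf. The fork stands upright, stem in a hole of the walnut stand, its top 218 mm above the shelf, 30 mm wide over its two round tines (9 mm thick). It stands 0.19 to 0.42 m from the pivot, to the left or the right, and may be in either end hole of the stand.
- fork_short_mid (a point): Same point of the shorter fork (about 110 mm above the shelf); its top is 148 mm above the shelf, otherwise alike. It stands in the other end hole, 110 mm away.
- stand: Dark walnut block 180 x 60 x 50 mm, fixed, with three holes in a row along its x axis at -55, 0 and 55 mm; the middle one is empty. Origin at the centre of its underside.
- rec_key_top (a point): Centre of the top of the recorder's round key, 28 mm in diameter, on top of the fixed grey recorder (100 x 120 x 40 mm). It is pressed straight down.
- rec_key (a joint): Travel of the recorder's sprung key: 0 up, 0.006 m fully down, which takes 5 N; it springs back when let go.
- reso_box: Hollow pine resonance box 180 x 90 mm, 91 mm high, fixed, on the side of the shelf opposite the stand. Origin under its centre.
- resonator_center (a point): Centre of the loose brass Helmholtz sphere, 84 mm in diameter, with foot and neck, 112 mm high overall; on the opposite side from the recorder.
- mallet_head (a point): Centre of the grey rubber head (34 x 56 x 36 mm) of the loose mallet, lying flat with a 12 mm shaft 190 mm long.
- cork_center (a point): Centre of the loose squat cork stopper, 40 mm in diameter, 32 mm high, close beside a long side of the stand.
- cal_weight: Loose steel cylinder 36 mm in diameter, 30 mm high, standing beyond the swing arm's base, often under the bar. Origin at its underside.
Mind the look-alikes: they are no part of the job. What is shaped like the part that bears boom_bar but pink or purple is not meant.

How it is judged:
On the way, in this order (a step that is already met when the one before it is completed fails the run):
1. the microphone points at the longer fork (y of fork_long_mid in the frame of boom_bar between -0.014 and 0.014 m and x of fork_long_mid in the frame of boom_bar above 0 m), for 0.2 s.
2. the recorder's key is pressed fully down while the microphone is aimed (all of step 1 and value of joint rec_key above 0.0045 m), for 0.05 s.
At the end, for the whole second after the job is handed in: The line along the bar, on the microphone's side, passes within 14 mm of the longer fork's axis (so it meets the fork), the arm is at rest, and the recorder's key, pressed at least 4.5 mm down after the aiming, is up again (all of step 1 and angular speed of boom_bar below 0.03 rad/s and value of joint rec_key below 0.0015 m); the robot touches nothing.
It fails at once if the microphone is touched (contact force between anything else and boom_bar_c4 above 0.3 N or contact force between anything else and boom_bar_c5 above 0.3 N).
It fails at once if the swing arm's bar is gripped or shoved with more than 15 N (contact force between anything else and boom_bar above 15 N).
It fails at once if a tuning fork is shifted or lifted by more than 10 mm (distance of any of fork_long_mid, fork_short_mid from where it was at the start of the episode above 0.01 m).
It fails at once if the resonator, mallet, cork or weight is moved by more than 15 mm (distance of any of resonator_center, mallet_head, cork_center, cal_weight from where it was at the start of the episode above 0.015 m).
It also fails if it takes over 45 s, if anything falls off the work surface, if the arm or the gripper's body presses on something with over 40 N, if the wrist force passes 120 N, or if a joint passes its speed limit or range.

ROBOT

A 6-joint arm with a two-finger parallel gripper is mounted at the origin on the work surface. World frame = base frame: x ahead of the robot, y to its left, z up, the work surface at z = 0. Lengths are in m, angles in rad, forces in N, time in s.
With the tool pointing down it reaches from about 0.425 to 0.95 m from the base axis. Payload 3.5 kg.
Tool frame: the origin (TCP) lies midway between the tips of the shut fingers; the grasp point (between the pads) lies 19 mm behind it; x points along the fingers, z is the direction in which the jaws open and shut, and the axes are right-handed (so a half turn about x gives the same grasp; the last joint's range is limited). The gripper opens to 85 mm and grips with 20 to 120 N. Pads are 22 mm wide; open, the fingers measure 114 mm over their backs; the gripper's body (76 mm by 85 mm) begins 54 mm behind the grasp point. The pads swing forward as they close: fully open they stand 13 mm farther back than shut.
Start: joints at [-1.39, 0.286, 1.577, -0, 1.279, -0.15], TCP at [0.219, -0.638, 0.231] pointing down, gripper open.
Joint ranges: [-2.77, 2.77], [-0.9, 2.22], [0.21, 2.48], [-1.53, 4.67], [0.24, 2.81], [-2.84, 2.84]. Speed limits (rad/s): [2.79, 2.79, 3.14, 3.14, 3.14, 3.14].

INTERFACE

Orientations are given as a rotation vector (axis times angle).
In Python, from plant import telemetry, get_image, order gives the robot as it stands.
- The arm moves only by the tool move_arm, never from a script. Its argument "targets" is a list of rows, each a list of 5 numbers: the closure, from 0 (fully open) to 1 (shut), then the shift along the tool's x, y, z in units of 50 mm (1.0 is 50 mm), then the turn about the tool's x in rad. In form: [[gripper, dx, dy, dz, turn], ...]. A call has 1 to 10 rows; each row is the pose to reach, as a shift and turn from the pose measured when the call began, along the tool's axes at that moment; what a row does not reach only later rows make up. A row lasts 1/10 s, in which the tool goes at most 50 mm and 8.59 degrees, less where a joint would pass 70% of its speed; a pose out of reach is approached as far as the arm can. A call with a gripper value outside its range is refused whole. The fingers move at their own pace and stop on an object; "force" is the grip in N (left out, the last holds). Time passes only in rows, so rows that repeat a pose let the fingers close. It gives the time, the measured TCP pose, the force and the opening at its end, in the units of the state.
- telemetry.get_state(): the state, without advancing time (a new reading comes with each control period).
- get_image(name): name is "scene" or "top" or "wrist"; returns a dict with "img" (384x512x3 uint8, blue, green, red), "K" (3x3 intrinsics, pixels), "k1" (the pictures are not rectified: a ray, as slopes to the right and down, at radius r is drawn at 1 + k1 r^2 times it, then the intrinsics apply), "T" (4x4, takes a point from camera to world coordinates). Camera axes: x right, y down, z forward; pixel columns grow to the right and rows downward; lengths in m; the calibration is good to about 2 mm. A picture is of the moment at which its call begins. There is no depth.
- order.close_job(): hands the job in, once; it reports no verdict.
The state is a dict: "t": time; "q": joint angles; "qd": joint speeds; "effort": joint torques, N m; "position": TCP position; "orientation": TCP orientation; "force": force on the tool from outside, world axes, zero at the start; "torque": the same for the moment, N m; "width": opening from 0.0 (shut) to 1.0 (fully open).
Only numpy, scipy, OpenCV 4.12 (cv2) and the standard library are available. Lean on these libraries where they do the work, as an engineer would, in place of code of your own. Each camera call takes 0.05 s, during which the arm holds its last target.

## Working session

There is one attempt and no reset: what is moved stays moved. The work goes in short steps, Python scripts to look and compute and a tool call to move; the robot and the scene stay as the last step left them, time stands still between calls to the robot, and variables do not carry over. Pictures are saved under pics/ and viewed, and the job is handed in when it is done.

Besides the shell and the picture viewer there is one more tool, called after "Request:" by a JSON object that holds its "name" and its "arguments", one argument or row to a line. move_arm: Moves the arm, as the interface text tells. Its arguments: {"type":"object","properties":{"targets":{"type":"array"},"force":{"type":"number"}},"required":["targets"]}

```bash
ls; mkdir -p pics
python3 - <<'E'
from plant import telemetry, get_image, order
import cv2
for n in ("scene","top","wrist"):
    d=get_image(n); cv2.imwrite(f"pics/{n}0.png",d["img"]); print(n,d["K"].tolist(),d["k1"],d["T"].round(4).tolist())
s=telemetry.get_state(); print({k:s[k] for k in("t","position","orientation","width","force")})
E
```

```text
pics
scene [[424.4013009637524, 0.0, 253.59266615197984], [0.0, 424.4013009637524, 193.88988735732693], [0.0, 0.0, 1.0]] -0.13042164757549812 [[-0.6505, 0.5532, -0.5205, 1.0539], [0.7594, 0.4859, -0.4327, 0.4474], [0.0135, -0.6767, -0.7361, 0.9086], [0.0, 0.0, 0.0, 1.0]]
top [[486.52238966203646, 0.0, 252.9117990613612], [0.0, 486.52238966203646, 198.21850132726271], [0.0, 0.0, 1.0]] -0.1936216208835957 [[-0.0177, -0.9801, 0.1977, 0.2044], [-0.9998, 0.0173, -0.0038, -0.0168], [0.0003, -0.1977, -0.9803, 1.4652], [0.0, 0.0, 0.0, 1.0]]
wrist [[337.23204740094303, 0.0, 256.7907464916179], [0.0, 337.23204740094303, 190.6473067072924], [0.0, 0.0, 1.0]] 0.007468965036655757 [[0.3244, -0.9022, -0.2841, 0.2917], [-0.9459, -0.3099, -0.0961, -0.6132], [-0.0013, 0.2999, -0.954, 0.3736], [0.0, 0.0, 0.0, 1.0]]
{'t': 0.15, 'position': array([ 0.21917437, -0.63788547,  0.23021671]), 'orientation': array([ 0.96341482,  1.34913343, -0.96124258]), 'width': 1.0004046597992982, 'force': array([-0.55561472, -0.09985405,  0.05391394])}
```

View pics/scene0.png

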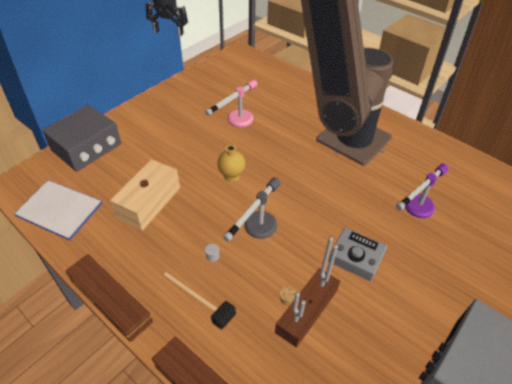

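View pics/top0.png

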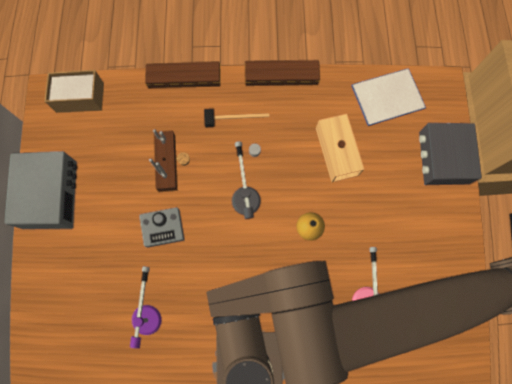

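View pics/wrist0.png

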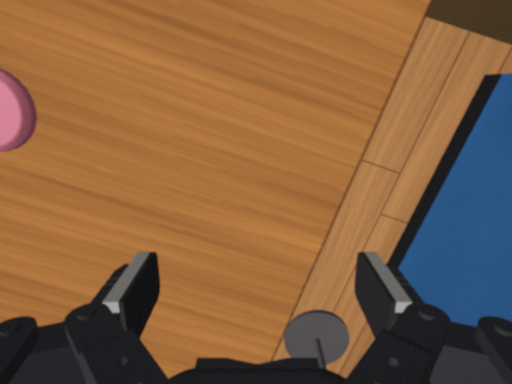

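The black-based swing arm is at top (246,200) with its mic at (239,146). The stand is near (165,160), the recorder at (161,227), and the pink and purple look-alikes lie nearer the robot. I'll enlarge both views for accurate pixel readings.

Run:
```python
import cv2
t=cv2.imread("pics/top0.png"); s=cv2.imread("pics/scene0.png")
cv2.imwrite("pics/top_z.png",cv2.resize(t[95:255,130:330],None,fx=4,fy=3.75*4/3.75*0.9375,interpolation=cv2.INTER_CUBIC))
c=s[170:350,190:400]; cv2.imwrite("pics/scene_z.png",cv2.resize(c,None,fx=3.3333,fy=3.3333,interpolation=cv2.INTER_CUBIC)[:600])
```

```text
(no output)
```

View pics/top_z.png

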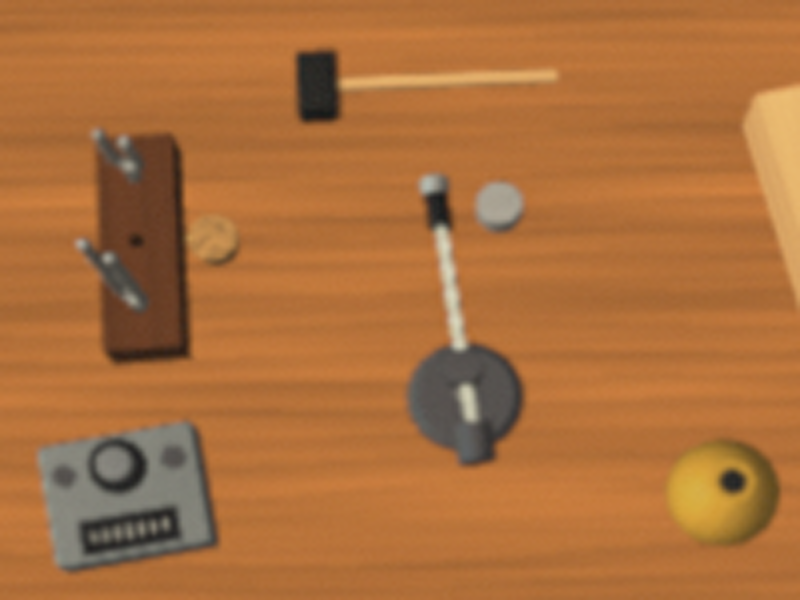

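View pics/scene_z.png

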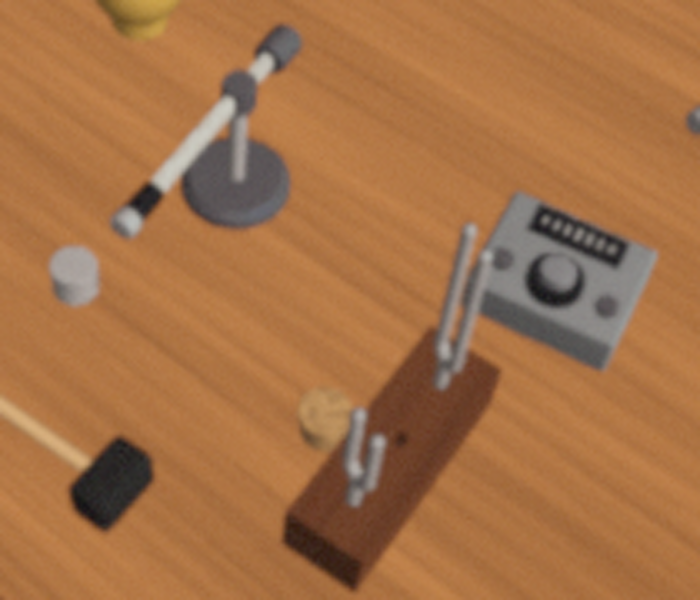

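The longer fork is the one nearest the recorder, with its tine tops at scene-zoom (469,230) and (486,257). The cork is on the swing-arm side of the stand. Next I'll work out positions.

```bash
cat > h.py <<'E'
import numpy as np, cv2
from plant import telemetry, get_image, order
C={'top':([486.52238966,486.52238966,252.9118,198.2185],-0.19362162,np.array([[-0.0177,-0.9801,0.1977,0.2044],[-0.9998,0.0173,-0.0038,-0.0168],[0.0003,-0.1977,-0.9803,1.4652]])),
'scene':([424.4013,424.4013,253.59267,193.88989],-0.13042165,np.array([[-0.6505,0.5532,-0.5205,1.0539],[0.7594,0.4859,-0.4327,0.4474],[0.0135,-0.6767,-0.7361,0.9086]]))}
def ray(cam,px,c=None):
    (fx,fy,cx,cy),k1,T=c or C[cam]
    K=np.array([[fx,0,cx],[0,fy,cy],[0,0,1.]])
    p=cv2.undistortPointsIter(np.array([[px]],float),K,np.array([k1,0,0,0,0.]),None,None,(3,60,1e-10)).ravel()
    return T[:,3],T[:,:3]@np.array([p[0],p[1],1])
def atz(cam,px,z,c=None):
    o,d=ray(cam,px,c); return o+d*(z-o[2])/d[2]
def tri(a,b):
    A=np.zeros((3,3));B=np.zeros(3);L=[]
    for cam,p in (('top',a),('scene',b)):
        o,d=ray(cam,p);d=d/np.linalg.norm(d);M=np.eye(3)-np.outer(d,d);A+=M;B+=M@o;L.append((o,M))
    x=np.linalg.solve(A,B);return x,[np.linalg.norm(M@(x-o)) for o,M in L]
tz=lambda u,v:(130+u/4,95+v/3.75)
sz=lambda u,v:(190+u/3.33333,170+v/3.33333)
def proj(cam,X,c=None):
    (fx,fy,cx,cy),k1,T=c or C[cam]
    p=T[:,:3].T@(np.asarray(X,float)-T[:,3]);x,y=p[:2]/p[2];f=1+k1*(x*x+y*y)
    return np.array([cx+fx*x*f,cy+fy*y*f])
def wcam(d): 
    K=d['K'];return ([K[0,0],K[1,1],K[0,2],K[1,2]],d['k1'],d['T'][:3])
E
python3 - <<'E'
from h import *
np.set_printoptions(precision=4,suppress=True)
P={'longstem':((142,305),(443,385),.05),'hole':((136,240),(401,438),.05),'shortstem':((135,175),(354,500),.05),
'ltop1':((81,244),(469,230),.218),'ltop2':((107,259),(486,257),.218),
'hubtop':((466,376),(240,82),.126),'base':((466,397),(237,183),.016),'mictip':((432,180),(124,226),.113),
'cw':((475,440),(281,46),.113),'key':((118,460),(557,271),.048),'weight':((499,205),(75,262),.03),'cork':((213,240),(326,405),.032),
'reso':((733,482),None,.112),'barend':((443,226),(158,190),.113)}
for k,(a,b,z) in P.items():
    print(k,'top',atz('top',tz(*a),z)[:2],*( ('scene',atz('scene',sz(*b),z)[:2],'tri',*tri(tz(*a),sz(*b))) if b else ()))
E
```

```text
longstem top [0.5618 0.24  ] scene [0.5598 0.2511] tri [0.5603 0.2455 0.0465] [np.float64(0.005380700364843511), np.float64(0.0053807003648435915)]
hole top [0.6162 0.2458] scene [0.6124 0.2528] tri [0.6144 0.2494 0.0502] [np.float64(0.0039831820801717955), np.float64(0.003983182080171703)]
shortstem top [0.6716 0.248 ] scene [0.6696 0.2561] tri [0.6705 0.252  0.0477] [np.float64(0.004025324057360834), np.float64(0.004025324057360915)]
ltop1 top [0.5652 0.252 ] scene [0.5567 0.2401] tri [0.5634 0.2465 0.2296] [np.float64(0.003377768892676684), np.float64(0.0033777688926766606)]
ltop2 top [0.5537 0.234 ] scene [0.5668 0.2592] tri [0.556  0.2459 0.197 ] [np.float64(0.00847994461957075), np.float64(0.008479944619570676)]
hubtop top [ 0.4833 -0.0041] scene [0.4885 0.0047] tri [ 0.4837 -0.002   0.1179] [np.float64(0.002390257200903583), np.float64(0.0023902572009036564)]
base top [ 0.4888 -0.0028] scene [0.4952 0.0113] tri [0.489 0.001 0.003] [np.float64(0.004345650778437202), np.float64(0.004345650778437298)]
mictip top [0.6417 0.0184] scene [0.6373 0.0239] tri [0.6394 0.0212 0.1139] [np.float64(0.00345060039985959), np.float64(0.0034506003998594267)]
cw top [ 0.4367 -0.0096] scene [ 0.4286 -0.003 ] tri [ 0.4335 -0.0054  0.1165] [np.float64(0.0049255969062593444), np.float64(0.004925596906259328)]
key top [0.4362 0.2561] scene [0.4228 0.2606] tri [0.4326 0.2586 0.0582] [np.float64(0.004797003438693631), np.float64(0.0047970034386936025)]
weight top [ 0.6461 -0.0307] scene [ 0.6431 -0.0251] tri [ 0.6443 -0.0282  0.0296] [np.float64(0.003137358399774954), np.float64(0.003137358399775002)]
cork top [0.6201 0.1894] scene [0.6164 0.1935] tri [0.6184 0.1915 0.0334] [np.float64(0.00267332421788243), np.float64(0.002673324217882439)]
reso top [ 0.4015 -0.1907]
barend top [0.6044 0.0109] scene [0.5979 0.0203] tri [0.6009 0.0156 0.1137] [np.float64(0.005675933572918926), np.float64(0.005675933572919082)]
```

```bash
cat >> h.py <<'E'
from scipy.spatial.transform import Rotation as Ro
def plan(goal,yaw=None):
    "rows units for goal in world, from now; yaw=world turn (deg, ccw from above)"
    s=telemetry.get_state();R=Ro.from_rotvec(s['orientation']).as_matrix()
    d=R.T@(np.asarray(goal)-s['position'])/.05
    print('t',s['t'],'pos',s['position'].round(4),'F',s['force'].round(2),'w',round(s['width'],3));print('R',R.round(3).tolist());print('d',d.round(3),'rows min',np.linalg.norm(d))
E
python3 - <<'E'
from h import *
plan([.5,.10,.36])
E
```

```text
t 0.15 pos [ 0.2192 -0.6379  0.2302] F [-0.56 -0.1   0.05] w 1.0
R [[-0.0, 0.946, 0.325], [0.002, 0.325, -0.946], [-1.0, 0.0, -0.002]]
d [ -2.57   10.106 -12.138] rows min 16.002271077080323
```

Request:
{"name": "move_arm", "arguments": {
  "targets": [
    [1,-2.6,0,0,0.15],
    [1,-2.6,1,-1,0.3],
    [1,-2.6,2,-2,0.45],
    [1,-2.6,3,-3,0.6],
    [1,-2.6,4,-4,0.63],
    [1,-2.6,5,-5,0.63],
    [1,-2.6,6,-6,0.63],
    [1,-2.6,7,-7,0.63],
    [1,-2.6,8,-8,0.63],
    [1,-2.6,9,-9,0.63]
  ],
  "force": 40
}}

```text
t: 1.15
position: [0.4078, -0.251, 0.3582]
orientation: [1.428, 1.054, -1.426]
force: [0.9, -0.1, -0.1]
width: 0.002
```

Run:
```python
from h import *
plan([.58,.10,.36])
```

```text
t 1.15 pos [ 0.4078 -0.251   0.3582] F [ 0.91 -0.13 -0.07] w 0.002
R [[-0.0, 0.955, -0.295], [0.002, -0.295, -0.955], [-1.0, -0.001, -0.002]]
d [-0.024  1.219 -7.723] rows min 7.818857356750763
```

Request:
{"name": "move_arm", "arguments": {
  "targets": [
    [1,0,0.2,-1,0],
    [1,0,0.4,-2,0],
    [1,0,0.6,-3,0],
    [1,0,0.8,-4,0],
    [1,0,1,-5,0],
    [1,0,1.2,-6,0],
    [1,0,1.2,-7,0],
    [1,0,1.2,-7.7,0],
    [1,0,1.2,-7.7,0],
    [1,0,1.2,-7.7,0]
  ]
}}

```text
t: 2.15
position: [0.5786, 0.1, 0.358]
orientation: [1.425, 1.055, -1.426]
force: [-0.0, -0.4, 0.1]
width: 0.002
```

Run:
```python
from h import *
plan([.58,.10,.36])
d=get_image("wrist");cv2.imwrite("pics/w1.png",cv2.resize(d['img'],None,fx=1.5,fy=1.5,interpolation=cv2.INTER_CUBIC))
np.savez("w1.npz",**d);print(d['T'].round(3))
```

```text
t 2.15 pos [0.5786 0.1    0.358 ] F [-0.02 -0.4   0.06] w 0.002
R [[-0.001, 0.956, -0.293], [0.001, -0.293, -0.956], [-1.0, -0.002, -0.001]]
d [-0.039  0.027 -0.008] rows min 0.048552365671444705
[[-0.293 -0.911 -0.288  0.652]
 [-0.956  0.28   0.089  0.077]
 [-0.001  0.302 -0.953  0.501]
 [ 0.     0.     0.     1.   ]]
```

View pics/w1.png

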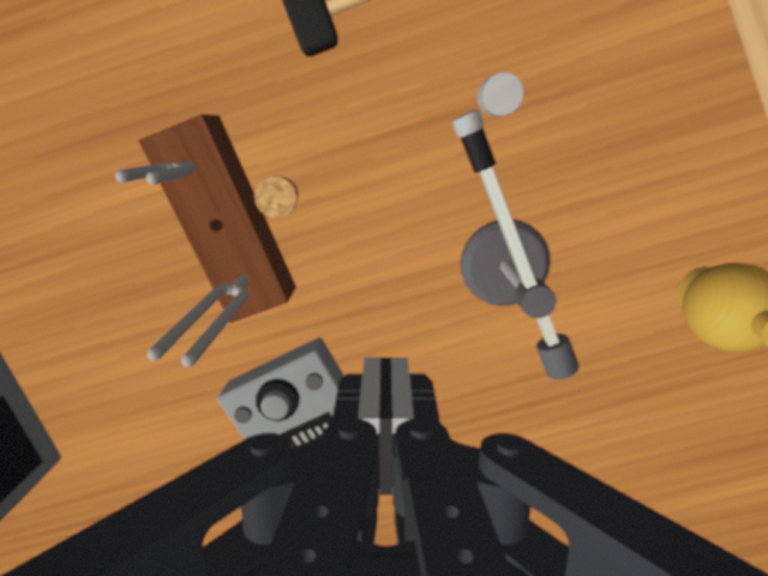

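The wrist view shows everything well: hub top (539,299), mic head (467,122), long-fork tine tops (156,354) and (189,361), empty hole (216,225), and key (274,404).

Run:
```python
from h import *
np.set_printoptions(precision=4,suppress=True)
d=np.load("w1.npz");c=wcam(d)
for k,p,z in [('hub',(539,299),.126),('base',(505,262),.016),('lt1',(156,354),.216),('lt2',(189,361),.216),('st1',(123,176),.147),('st2',(155,178),.147),('hole',(216,225),.05),('lstem',(231,292),.06),('mictip',(467,116),.113),('barmid',(510,228),.121),('cwend',(561,372),.113),('key.05',(274,404),.05),('key.058',(274,404),.058),('weight',(500,93),.03),('tip',(386,360),.358)]:
    print(k,atz('',((p[0]+.5)/1.5-.5,(p[1]+.5)/1.5-.5),z,c))
```

```text
hub [0.4932 0.0003 0.126 ]
base [0.4947 0.0019 0.016 ]
lt1 [0.5654 0.2521 0.216 ]
lt2 [0.555  0.2346 0.216 ]
st1 [0.6736 0.2592 0.147 ]
st2 [0.6659 0.2388 0.147 ]
hole [0.6157 0.2483 0.05  ]
lstem [0.5549 0.2556 0.06  ]
mictip [0.6414 0.0187 0.113 ]
barmid [0.5537 0.0085 0.121 ]
cwend [ 0.4178 -0.0067  0.113 ]
key.05 [0.4294 0.2635 0.05  ]
key.058 [0.4333 0.2602 0.058 ]
weight [ 0.649  -0.0259  0.03  ]
tip [0.5856 0.0975 0.358 ]
```

Run:
```python
from h import *
plan([.564,-.025,.3]); plan([.564,-.025,.098])
```

```text
t 2.2 pos [0.5785 0.099  0.3583] F [ 0.62 -0.62 -1.21] w -0.003
R [[-0.001, 0.956, -0.295], [0.001, -0.295, -0.956], [-1.0, -0.001, -0.001]]
d [1.163 0.455 2.457] rows min 2.7556968862968256
t 2.2 pos [0.5785 0.099  0.3583] F [ 0.62 -0.62 -1.21] w -0.003
R [[-0.001, 0.956, -0.295], [0.001, -0.295, -0.956], [-1.0, -0.001, -0.001]]
d [5.203 0.461 2.46 ] rows min 5.7733289932846255
```

Request:
{"name": "move_arm", "arguments": {
  "targets": [
    [1,0.3,0.15,0.8,0],
    [1,0.6,0.3,1.6,0],
    [1,1.2,0.46,2.46,0],
    [1,1.8,0.46,2.46,0],
    [1,2.4,0.46,2.46,0],
    [1,3.0,0.46,2.46,0],
    [1,3.6,0.46,2.46,0],
    [1,3.6,0.46,2.46,0]
  ]
}}

```text
t: 3.0
position: [0.5603, -0.0261, 0.1731]
orientation: [1.424, 1.06, -1.436]
force: [-0.1, -0.4, -0.9]
width: -0.002
```

Run:
```python
from h import *
plan([.564,-.025,.098])
d=get_image("wrist");cv2.imwrite("pics/w2.png",cv2.resize(d['img'],None,fx=1.5,fy=1.5,interpolation=cv2.INTER_CUBIC))
np.savez("w2.npz",**d)
```

```text
t 3.0 pos [ 0.5603 -0.0261  0.1731] F [-0.08 -0.38 -0.9 ] w -0.002
R [[-0.011, 0.955, -0.297], [0.003, -0.297, -0.955], [-1.0, -0.011, 0.0]]
d [ 1.502  0.082 -0.043] rows min 1.504820499729181
```

View pics/w2.png

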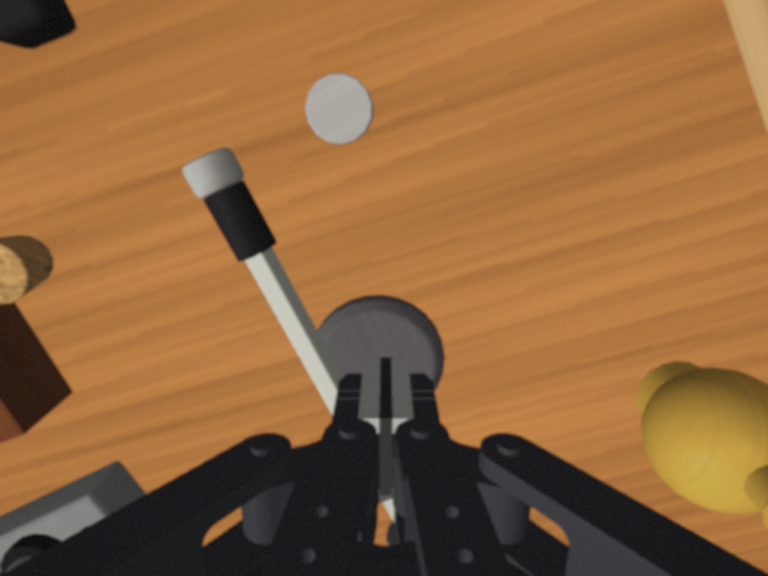

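Run:
```python
from h import *
d=np.load("w2.npz");c=wcam(d)
for X in ([.564,-.025,.113],[.564,-.039,.113],[.560,-.026,.173],[.489,0,.113]): print(X,proj('',X,c)*1.5+.25)
for p in ((278,249),(244,260),(213,150),(272,243),(211,160)):print(p,atz('',((p[0]+.5)/1.5-.5,(p[1]+.5)/1.5-.5),.113,c).round(4))
```

```text
[0.564, -0.025, 0.113] [379.93747369 305.78827813]
[0.564, -0.039, 0.113] [411.39246438 296.56873228]
[0.56, -0.026, 0.173] [384.84819098 382.16102355]
[0.489, 0, 0.113] [377.26575797 461.91894767]
(278, 249) [0.6002 0.0075 0.113 ]
(244, 260) [0.6001 0.0227 0.113 ]
(213, 150) [0.6445 0.0173 0.113 ]
(272, 243) [0.6033 0.009  0.113 ]
(211, 160) [0.6413 0.0196 0.113 ]
```

Request:
{"name": "move_arm", "arguments": {
  "targets": [
    [1,0.4,0.08,-0.04,0],
    [1,0.8,0.08,-0.04,0],
    [1,1.2,0.08,-0.04,0],
    [1,1.5,0.08,-0.04,0],
    [1,1.5,0.08,-0.04,0],
    [1,1.5,0.08,-0.04,0]
  ]
}}

```text
t: 3.65
position: [0.5668, -0.0258, 0.1024]
orientation: [1.427, 1.055, -1.431]
force: [-0.5, 0.5, -0.3]
width: 0.001
```

```bash
cat > arc.py <<'E'
from h import *
import sys
def pt(phi,rc=.072,piv=(.489,0.),hy=.011,hz=.009,yawt=-17):
    f=np.radians(phi);dl=np.radians(phi-90-yawt);o=.004+hy*abs(np.cos(dl))+hz*abs(np.sin(dl))
    return np.array([piv[0]+rc*np.cos(f)+o*np.sin(f),piv[1]+rc*np.sin(f)-o*np.cos(f),.098])
if __name__=='__main__':
    s=telemetry.get_state();R=Ro.from_rotvec(s['orientation']).as_matrix()
    print(s['t'],s['position'].round(4),s['force'].round(2))
    for a in np.linspace(float(sys.argv[1]),float(sys.argv[2]),int(sys.argv[3])): print(round(a,1),pt(a).round(4),(R.T@(pt(a)-s['position'])/.05).round(2))
E
python3 arc.py 6.5 60 10
```

```text
3.65 [ 0.5668 -0.0258  0.1024] [-0.45  0.49 -0.3 ]
6.5 [ 0.5624 -0.0084  0.098 ] [ 0.09 -0.19 -0.31]
12.4 [ 0.563  -0.0013  0.098 ] [ 0.09 -0.22 -0.44]
18.4 [0.5629 0.0059 0.098 ] [ 0.09 -0.26 -0.58]
24.3 [0.562  0.0132 0.098 ] [ 0.09 -0.32 -0.72]
30.3 [0.5603 0.0206 0.098 ] [ 0.09 -0.4  -0.85]
36.2 [0.5578 0.0279 0.098 ] [ 0.09 -0.49 -0.97]
42.2 [0.5545 0.0349 0.098 ] [ 0.09 -0.6  -1.09]
48.1 [0.5503 0.0417 0.098 ] [ 0.09 -0.72 -1.19]
54.1 [0.5453 0.0481 0.098 ] [ 0.09 -0.85 -1.28]
60.0 [0.5395 0.054  0.098 ] [ 0.09 -1.   -1.36]
```

Request:
{"name": "move_arm", "arguments": {
  "targets": [
    [1,0.05,-0.1,-0.15,0],
    [1,0.09,-0.19,-0.28,0],
    [1,0.09,-0.2,-0.34,0],
    [1,0.09,-0.21,-0.4,0],
    [1,0.09,-0.24,-0.5,0],
    [1,0.09,-0.28,-0.62,0],
    [1,0.09,-0.34,-0.74,0],
    [1,0.09,-0.4,-0.85,0],
    [1,0.09,-0.49,-0.97,0],
    [1,0.09,-0.49,-0.97,0]
  ]
}}

```text
t: 4.65
position: [0.5574, 0.0292, 0.0979]
orientation: [1.427, 1.057, -1.431]
force: [1.2, 0.1, -0.1]
width: 0.005
```

```bash
python3 - <<'E'
from h import *
d=get_image("wrist");cv2.imwrite("pics/w3.png",cv2.resize(d['img'],None,fx=1.5,fy=1.5,interpolation=cv2.INTER_CUBIC))
np.savez("w3.npz",**d)
d=get_image("top");cv2.imwrite("pics/t3.png",cv2.resize(d['img'][95:255,130:330],None,fx=4,fy=3.75,interpolation=cv2.INTER_CUBIC))
E
python3 arc.py 36.2 66 6
```

```text
4.75 [0.5578 0.0285 0.0981] [-0.56 -0.19  0.27]
36.2 [0.5578 0.0278 0.098 ] [0.   0.01 0.01]
42.2 [0.5545 0.0349 0.098 ] [ 0.  -0.1 -0.1]
48.1 [0.5503 0.0417 0.098 ] [ 0.   -0.22 -0.21]
54.1 [0.5453 0.0481 0.098 ] [ 0.   -0.36 -0.3 ]
60.0 [0.5395 0.054  0.098 ] [ 0.   -0.5  -0.38]
66.0 [0.5329 0.0593 0.098 ] [ 0.   -0.66 -0.44]
```

View pics/w3.png

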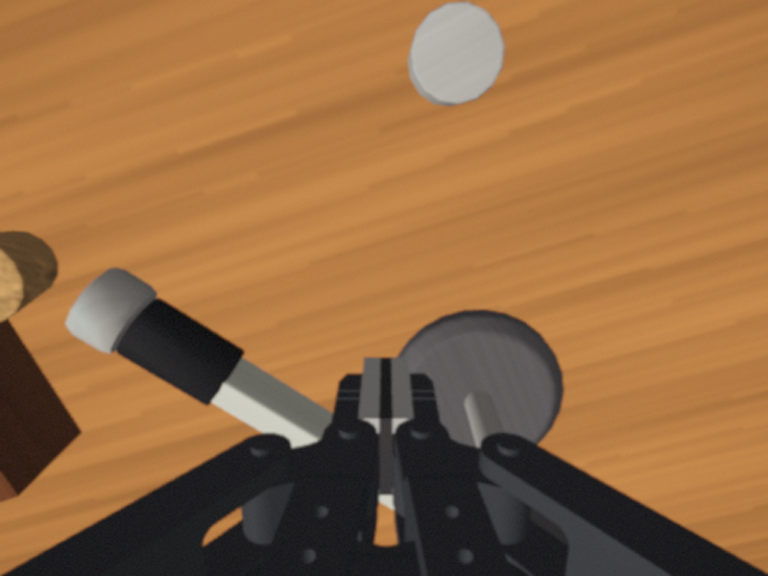

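View pics/t3.png

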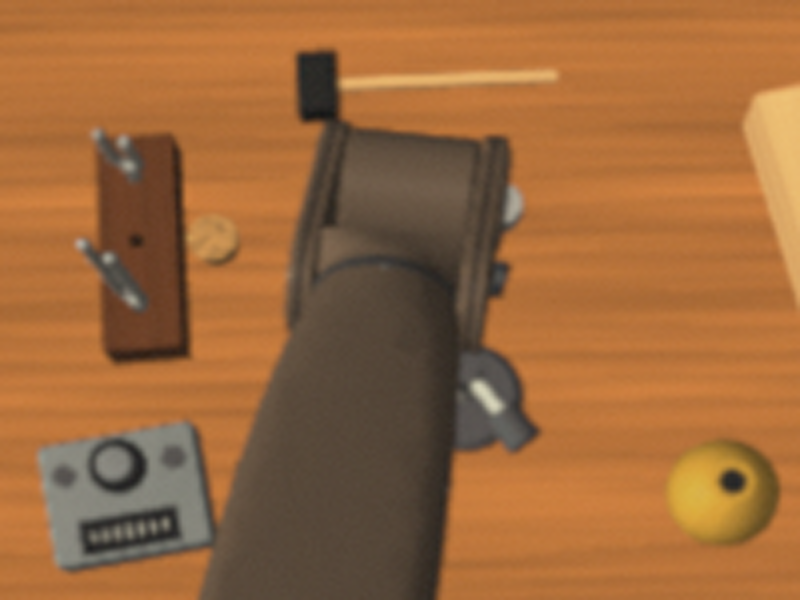

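The bar swung as intended, to roughly 36–40°, with its counterweight now at top-zoom (520,432). I'll continue to about 66°.

Run:
```python
from h import *
d=np.load("w3.npz");c=wcam(d)
q=[atz('',((p[0]+.5)/1.5-.5,(p[1]+.5)/1.5-.5),.113,c) for p in ((88,310),(227,380))]
print(q, np.degrees(np.arctan2(*(q[0]-q[1])[[1,0]])))
```

```text
[array([0.60954099, 0.09667737, 0.113     ]), array([0.57893068, 0.06916868, 0.113     ])] 41.945213611056964
```

Request:
{"name": "move_arm", "arguments": {
  "targets": [
    [1,0,-0.05,-0.06,0],
    [1,0,-0.1,-0.11,0],
    [1,0,-0.16,-0.16,0],
    [1,0,-0.22,-0.21,0],
    [1,0,-0.29,-0.26,0],
    [1,0,-0.36,-0.3,0],
    [1,0,-0.43,-0.34,0],
    [1,0,-0.5,-0.38,0],
    [1,0,-0.58,-0.41,0],
    [1,0,-0.62,-0.42,0]
  ]
}}

```text
t: 5.75
position: [0.5342, 0.0582, 0.0983]
orientation: [1.427, 1.056, -1.43]
force: [0.8, -2.3, -0.8]
width: 0.001
```

Run:
```python
from h import *
d=get_image("wrist");cv2.imwrite("pics/w4.png",cv2.resize(d['img'],None,fx=1.5,fy=1.5,interpolation=cv2.INTER_CUBIC))
np.savez("w4.npz",**d);plan([.5,.1,.1])
d=get_image("scene");cv2.imwrite("pics/s4.png",cv2.resize(d['img'][140:340,190:400],None,fx=3,fy=3,interpolation=cv2.INTER_CUBIC))
```

```text
t 5.8 pos [0.534  0.0583 0.0983] F [0.12 0.5  1.03] w -0.001
R [[-0.004, 0.955, -0.297], [0.003, -0.297, -0.955], [-1.0, -0.005, -0.001]]
d [-0.03  -0.896 -0.595] rows min 1.076204635504349
```

View pics/w4.png

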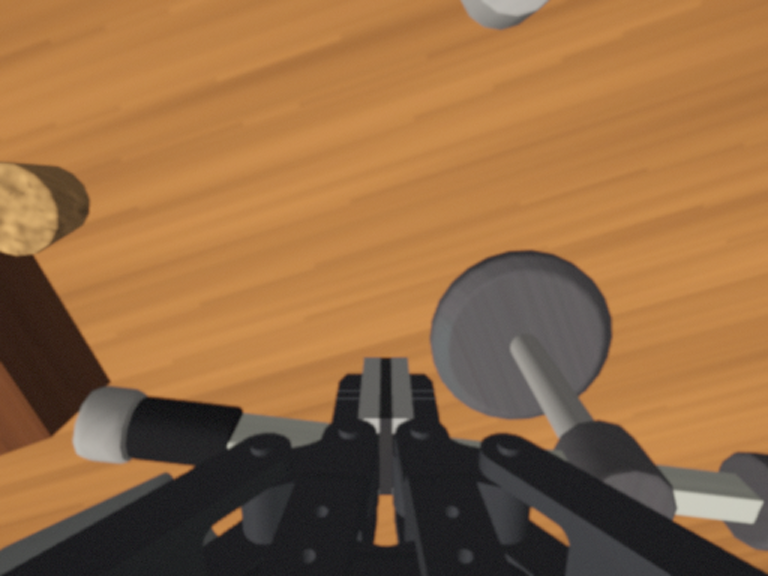

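View pics/s4.png

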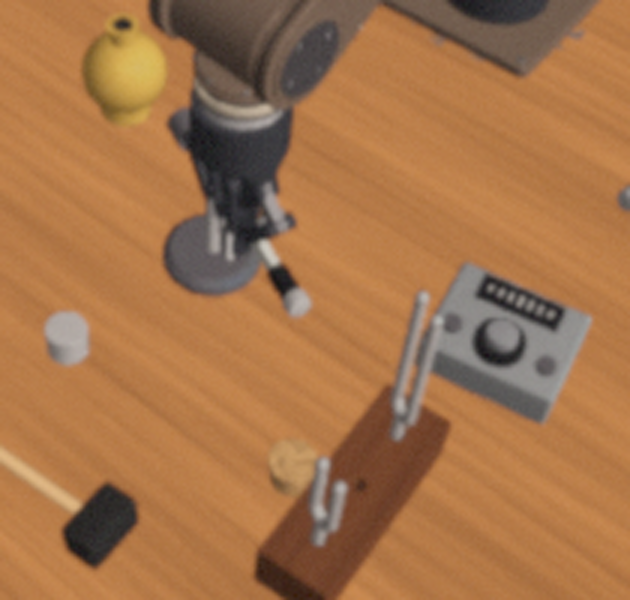

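Run:
```python
from h import *
d=np.load("w4.npz");c=wcam(d)
W=lambda p,z=.113:atz('',((p[0]+.5)/1.5-.5,(p[1]+.5)/1.5-.5),z,c)
a,b=W((100,426)),W((236,436)); e=W((675,478),.121);e2=W((762,488),.121); hub=W((640,490),.126)
for x in (a,b,e,e2,hub):print(x.round(4))
ang=lambda u,v:np.degrees(np.arctan2(*(u-v)[[1,0]]))
print(ang(a,b),ang(a,e),ang(b,e),ang(a,e2))
L=np.array([.560,.244,.113]);
for v in (a,b,hub,np.array([.489,0,0])):print('aim',ang(L,v))
```

```text
[0.5527 0.1394 0.113 ]
[0.5377 0.1029 0.113 ]
[ 0.4925 -0.0149  0.121 ]
[ 0.482  -0.0379  0.121 ]
[ 0.4962 -0.0032  0.126 ]
67.72552625215673 68.71131307689782 69.01955534551311 68.26353477763507
aim 85.98167176568656
aim 81.01906436509978
aim 75.5229685411774
aim 73.7758700733294
```

```bash
python3 arc.py 65 72 8
```

```text
5.85 [0.534  0.0583 0.0982] [-0.79  0.02 -0.42]
65.0 [0.5341 0.0584 0.098 ] [ 0. -0. -0.]
66.0 [0.5329 0.0593 0.098 ] [ 0.   -0.03 -0.01]
67.0 [0.5318 0.0601 0.098 ] [ 0.01 -0.05 -0.02]
68.0 [0.5306 0.0609 0.098 ] [ 0.01 -0.08 -0.03]
69.0 [0.5294 0.0616 0.098 ] [ 0.01 -0.11 -0.04]
70.0 [0.5281 0.0624 0.098 ] [ 0.01 -0.14 -0.04]
71.0 [0.5269 0.0631 0.098 ] [ 0.01 -0.16 -0.05]
72.0 [0.5257 0.0638 0.098 ] [ 0.01 -0.19 -0.06]
```

Request:
{"name": "move_arm", "arguments": {
  "targets": [
    [1,0,-0.03,-0.01,0],
    [1,0,-0.06,-0.02,0],
    [1,0,-0.09,-0.03,0],
    [1,0,-0.12,-0.04,0],
    [1,0,-0.12,-0.04,0],
    [1,0,0.1,0,0],
    [1,0,0.4,0,0],
    [1,0,0.7,0,0],
    [1,-0.5,0.7,0,0],
    [1,-1.3,0.7,0,0]
  ]
}}

```text
t: 6.85
position: [0.5661, 0.0475, 0.1601]
orientation: [1.424, 1.063, -1.438]
force: [-0.0, 1.0, 0.2]
width: 0.003
```

Run:
```python
from h import *
plan([.58,.10,.36])
```

```text
t 6.85 pos [0.5661 0.0475 0.1601] F [-0.03  0.97  0.21] w 0.003
R [[-0.013, 0.955, -0.298], [0.005, -0.298, -0.955], [-1.0, -0.014, -0.001]]
d [-3.997 -0.102 -1.086] rows min 4.142935432716347
```

Request:
{"name": "move_arm", "arguments": {
  "targets": [
    [1,-0.8,0,0,0],
    [1,-1.6,0,-0.3,0],
    [1,-2.4,0,-0.6,0],
    [1,-3.2,0,-1,0],
    [1,-4,0.1,-1,0],
    [1,-4,0.1,-1,0],
    [1,-4,0.1,-1,0]
  ]
}}

```text
t: 7.55
position: [0.5892, 0.0928, 0.3613]
orientation: [1.426, 1.062, -1.436]
force: [1.1, 0.0, -0.9]
width: 0.001
```

Run:
```python
from h import *
plan([.58,.10,.36])
d=get_image("wrist");cv2.imwrite("pics/w5.png",cv2.resize(d['img'],None,fx=1.5,fy=1.5,interpolation=cv2.INTER_CUBIC))
np.savez("w5.npz",**d);
```

```text
t 7.55 pos [0.5892 0.0928 0.3613] F [ 1.05  0.02 -0.91] w 0.001
R [[-0.01, 0.955, -0.298], [0.005, -0.298, -0.955], [-1.0, -0.011, -0.002]]
d [ 0.029 -0.217 -0.082] rows min 0.23400392813686255
```

View pics/w5.png

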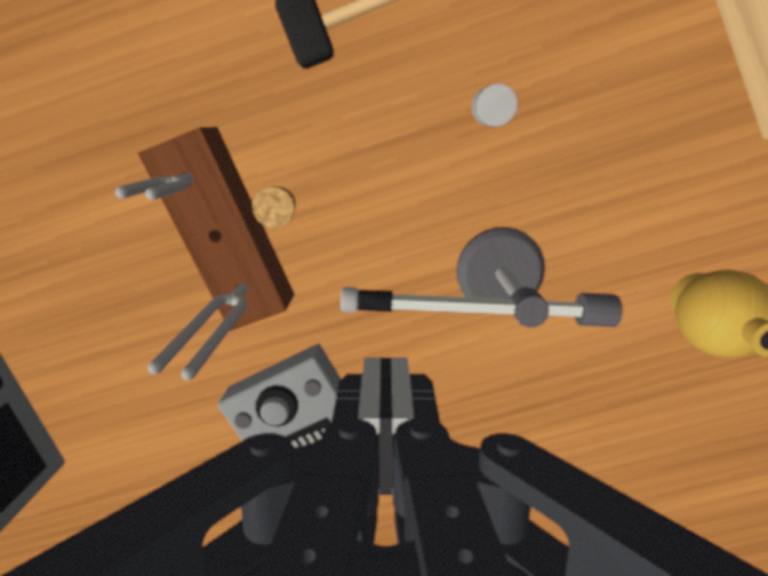

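```bash
cat > aim.py <<'E'
from h import *
np.set_printoptions(precision=4,suppress=True)
def run(f,mic,junc,cwe,cwn,t1,t2,stem,hub,key=None):
    d=np.load(f);c=wcam(d)
    W=lambda p,z=.113:atz('',((p[0]+.5)/1.5-.5,(p[1]+.5)/1.5-.5),z,c)
    P=np.array([W(p)[:2] for p in (mic,junc,cwe,cwn)])
    m=P.mean(0);u=np.linalg.svd(P-m)[2][0];u*=np.sign(u@(P[0]-P[2]))
    print('bar pts',P.tolist(),'ang',np.degrees(np.arctan2(u[1],u[0])),'len',(P[0]-P[2])@u, 'pivot est',P[0]-.154*u,P[2]+.072*u,'hub',W(hub,.126)[:2])
    F=(W(t1,.216)+W(t2,.216))[:2]/2; print('fork tops',F)
    S=W(stem,.062)[:2];print('stem',S)
    for X in (F,S,(F+S)/2):print('offset mm (left +)',1e3*(u[0]*(X-m)[1]-u[1]*(X-m)[0]),'x',(X-P[0]+.154*u)@u)
    if key:print('key',W(key,.055))
E
python3 - <<'E'
from aim import *
run('w5.npz',(342,299),(393,302),(620,311),(578,308.5),(156,369),(188,375),(236,297),(531,307),(275,407))
E
```

```text
bar pts [[0.5420128091645764, 0.14510049539724562], [0.5270738267278335, 0.10595025770627739], [0.4638961403452794, -0.07036171094905981], [0.4763305149078606, -0.037815599077646714]] ang 70.22088379298414 len 0.22918512202035582 pivot est [0.4899 0.0002] [ 0.4883 -0.0026] hub [0.4949 0.0011]
fork tops [0.5597 0.2437]
stem [0.5572 0.248 ]
offset mm (left +) 16.38542533209427 x 0.25276755548389973
offset mm (left +) 20.238609688107 x 0.25596813668970975
offset mm (left +) 18.312017510100635 x 0.25436784608680474
key [0.4343 0.2586 0.055 ]
```

Run:
```python
from h import *
plan([.564,.049,.17]);plan([.564,.049,.098])
```

```text
t 7.6 pos [0.5884 0.0928 0.3592] F [ 0.42 -0.43 -0.63] w 0.001
R [[-0.014, 0.955, -0.298], [0.005, -0.298, -0.955], [-1.0, -0.015, -0.0]]
d [ 3.786 -0.149  0.983] rows min 3.9147706753597804
t 7.6 pos [0.5884 0.0928 0.3592] F [ 0.42 -0.43 -0.63] w 0.001
R [[-0.014, 0.955, -0.298], [0.005, -0.298, -0.955], [-1.0, -0.015, -0.0]]
d [ 5.226 -0.127  0.983] rows min 5.3195785359318855
```

Request:
{"name": "move_arm", "arguments": {
  "targets": [
    [1,0.6,0,0.5,0],
    [1,1.4,-0.1,1,0],
    [1,2.2,-0.13,1,0],
    [1,3,-0.13,1,0],
    [1,3.8,-0.13,1,0],
    [1,4.5,-0.13,1,0],
    [1,5.2,-0.13,1,0],
    [1,5.2,-0.13,1,0],
    [1,5.2,-0.13,1,0]
  ]
}}

```text
t: 8.5
position: [0.5623, 0.0482, 0.0978]
orientation: [1.422, 1.066, -1.442]
force: [0.3, -0.6, 1.2]
width: 0.002
```

```bash
python3 arc.py 67 74 8
```

```text
8.5 [0.5623 0.0482 0.0978] [ 0.33 -0.65  1.2 ]
67.0 [0.5318 0.0601 0.098 ] [ 0.01 -0.65 -0.04]
68.0 [0.5306 0.0609 0.098 ] [ 0.01 -0.68 -0.05]
69.0 [0.5294 0.0616 0.098 ] [ 0.01 -0.71 -0.06]
70.0 [0.5281 0.0624 0.098 ] [ 0.01 -0.74 -0.07]
71.0 [0.5269 0.0631 0.098 ] [ 0.01 -0.76 -0.07]
72.0 [0.5257 0.0638 0.098 ] [ 0.01 -0.79 -0.08]
73.0 [0.5244 0.0645 0.098 ] [ 0.01 -0.82 -0.08]
74.0 [0.5234 0.065  0.098 ] [ 0.01 -0.84 -0.09]
```

Request:
{"name": "move_arm", "arguments": {
  "targets": [
    [1,0,-0.3,-0.02,0],
    [1,0,-0.55,-0.04,0],
    [1,0,-0.66,-0.05,0],
    [1,0,-0.71,-0.06,0],
    [1,0,-0.74,-0.07,0],
    [1,0,-0.77,-0.07,0],
    [1,0,-0.8,-0.08,0],
    [1,0,-0.83,-0.08,0],
    [1,0,-0.83,-0.08,0]
  ]
}}

```text
t: 9.4
position: [0.5242, 0.0644, 0.0988]
orientation: [1.423, 1.066, -1.442]
force: [1.3, 0.0, 0.9]
width: -0.0
```

```bash
python3 arc.py 73 75 3
```

```text
9.4 [0.5242 0.0644 0.0988] [1.29 0.05 0.94]
73.0 [0.5244 0.0645 0.098 ] [ 0.02  0.   -0.  ]
74.0 [0.5234 0.065  0.098 ] [ 0.02 -0.02 -0.01]
75.0 [0.5224 0.0656 0.098 ] [ 0.02 -0.04 -0.01]
```

Now I'll back off, rise and check the aim.

Request:
{"name": "move_arm", "arguments": {
  "targets": [
    [1,0,0.2,0,0],
    [1,0,0.6,0,0],
    [1,-0.6,0.8,0,0],
    [1,-1.4,0.8,-0.2,0],
    [1,-2.2,0.8,-0.5,0],
    [1,-3,0.8,-0.8,0],
    [1,-3.8,0.8,-1,0],
    [1,-4.6,0.8,-1,0],
    [1,-5.2,0.8,-1,0],
    [1,-5.2,0.8,-1,0]
  ]
}}

```text
t: 10.4
position: [0.5839, 0.0988, 0.3641]
orientation: [1.428, 1.06, -1.433]
force: [-0.9, 0.8, 1.3]
width: -0.001
```

Run:
```python
from h import *
plan([.58,.10,.36])
d=get_image("wrist");cv2.imwrite("pics/w6.png",cv2.resize(d['img'],None,fx=1.5,fy=1.5,interpolation=cv2.INTER_CUBIC))
np.savez("w6.npz",**d);
```

```text
t 10.4 pos [0.5839 0.0988 0.3641] F [-0.86  0.83  1.28] w -0.001
R [[-0.008, 0.955, -0.298], [0.006, -0.298, -0.955], [-1.0, -0.009, -0.003]]
d [ 0.082 -0.081  0.001] rows min 0.11560098852300457
```

View pics/w6.png

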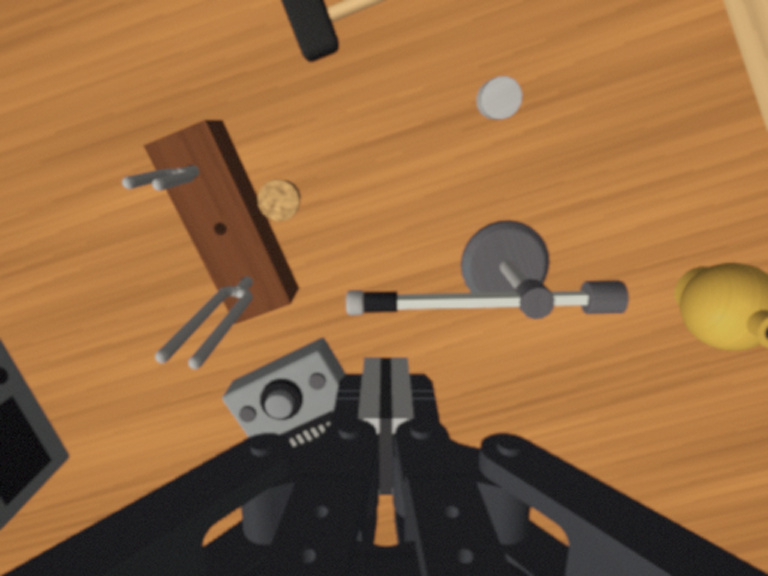

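Run:
```python
from aim import *
run('w6.npz',(347,302.5),(397,302),(627,297),(583,297.5),(162,357),(195,363),(242,291),(537,300),(279,403))
d=get_image('scene');cv2.imwrite("pics/s6.png",cv2.resize(d['img'][140:340,190:400],None,fx=3,fy=3,interpolation=cv2.INTER_CUBIC))
d=get_image('top');cv2.imwrite("pics/t6.png",cv2.resize(d['img'][95:255,130:330],None,fx=4,fy=3.75,interpolation=cv2.INTER_CUBIC))
```

```text
bar pts [[0.5324632449421495, 0.14878764141107972], [0.5205787072245106, 0.1091676728310971], [0.4685697173465317, -0.07250853706445282], [0.47884864123902915, -0.03803956268233061]] ang 73.98011116587281 len 0.230335115056771 pivot est [0.49   0.0008] [ 0.4884 -0.0033] hub [0.4936 0.001 ]
fork tops [0.5604 0.2439]
stem [0.5559 0.2477]
offset mm (left +) -0.8298113146250619 x 0.25317379263880485
offset mm (left +) 4.574985723955851 x 0.2555425787064499
offset mm (left +) 1.8725872046653422 x 0.2543581856726274
key [0.4318 0.2603 0.055 ]
```

View pics/s6.png

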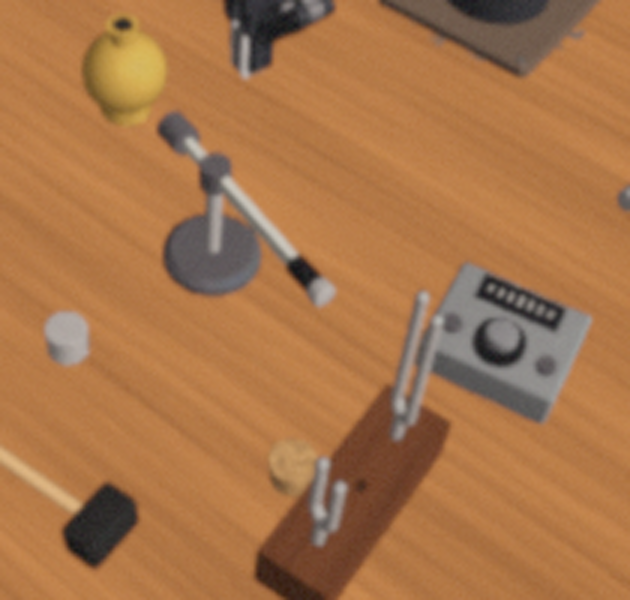

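View pics/t6.png

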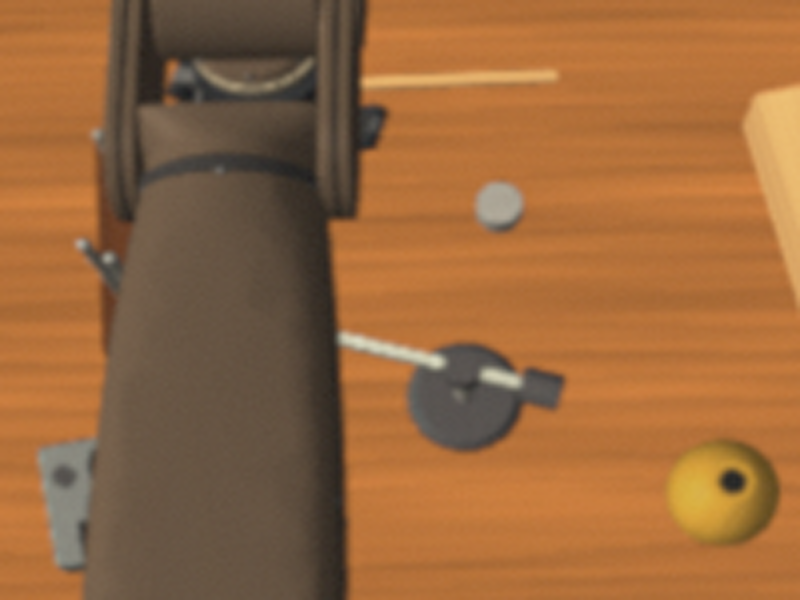

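Wrist view: the bar points at 74.0°, with the fork axis about 0–4 mm off the bar line. I'll cross-check the aim independently with the scene camera.

Run:
```python
from h import *
Z=lambda u,v:(190+(u+.5)/3-.5,140+(v+.5)/3-.5)
a,b,j=[atz('scene',Z(*p),.113)[:2] for p in((324,294),(170,122),(291,262))]
F=(atz('scene',Z(423,297),.216)+atz('scene',Z(438,320),.216))[:2]/2;S=atz('scene',Z(399,427),.055)[:2]
u=(a-b)/np.linalg.norm(a-b)
print(a,b,j,np.linalg.norm(a-b),np.degrees(np.arctan2(u[1],u[0])),F,S)
for X in(F,S,j):print(1e3*(u[0]*(X-b)[1]-u[1]*(X-b)[0]))
# key
print(atz('scene',Z(501,332),.052),atz('scene',Z(501,332),.06))
```

```text
[0.52887832 0.14747486] [ 0.46720583 -0.06601399] [0.520708   0.10867536] 0.22221832535538744 73.88709573892103 [0.55932681 0.24815951] [0.55535855 0.24646828]
-1.3092673717405439
2.033745033461237
-2.9187107983938976
[0.42393051 0.25909642 0.052     ] [0.42981395 0.26085503 0.06      ]
```

Both cameras agree: the aim is within about 3 mm, against a 14 mm tolerance. Next is the key. I'll go above it with the camera turned away from the fork.

Run:
```python
from h import *
plan([.432,.2595,.36]);plan([.432,.2595,.12]);print(telemetry.get_state()['q'])
```

```text
t 10.55 pos [0.5815 0.0986 0.3562] F [-0.33  0.29 -1.33] w -0.001
R [[-0.02, 0.954, -0.298], [0.006, -0.298, -0.954], [-1.0, -0.021, 0.001]]
d [ 0.004 -3.815 -2.178] rows min 4.393140583541063
t 10.55 pos [0.5815 0.0986 0.3562] F [-0.33  0.29 -1.33] w -0.001
R [[-0.02, 0.954, -0.298], [0.006, -0.298, -0.954], [-1.0, -0.021, 0.001]]
d [ 4.803 -3.714 -2.182] rows min 6.451152331615651
[-0.00622753  0.04150617  1.62891047  0.00547526  1.4915937   1.86713062]
```

Request:
{"name": "move_arm", "arguments": {
  "targets": [
    [1,0,-0.7,-0.4,-0.14],
    [1,0,-1.4,-0.8,-0.28],
    [1,0,-2.1,-1.2,-0.42],
    [1,0,-2.8,-1.6,-0.56],
    [1,0,-3.5,-2,-0.7],
    [1,0,-3.8,-2.18,-0.84],
    [1,0,-3.8,-2.18,-0.98],
    [1,0,-3.8,-2.18,-1.12],
    [1,0,-3.8,-2.18,-1.26],
    [1,0,-3.8,-2.18,-1.3]
  ]
}}

```text
t: 11.55
position: [0.4319, 0.2591, 0.3572]
orientation: [0.446, 1.55, -0.451]
force: [0.1, 0.2, -0.3]
width: -0.003
```

Run:
```python
from h import *
plan([.432,.2595,.12])
d=get_image("wrist");cv2.imwrite("pics/w7.png",cv2.resize(d['img'],None,fx=1.5,fy=1.5,interpolation=cv2.INTER_CUBIC))
np.savez("w7.npz",**d)
```

```text
t 11.55 pos [0.4319 0.2591 0.3572] F [ 0.07  0.19 -0.27] w -0.003
R [[-0.025, 0.54, 0.841], [0.004, 0.842, -0.54], [-1.0, -0.011, -0.024]]
d [4.741 0.057 0.109] rows min 4.743081118388263
```

View pics/w7.png

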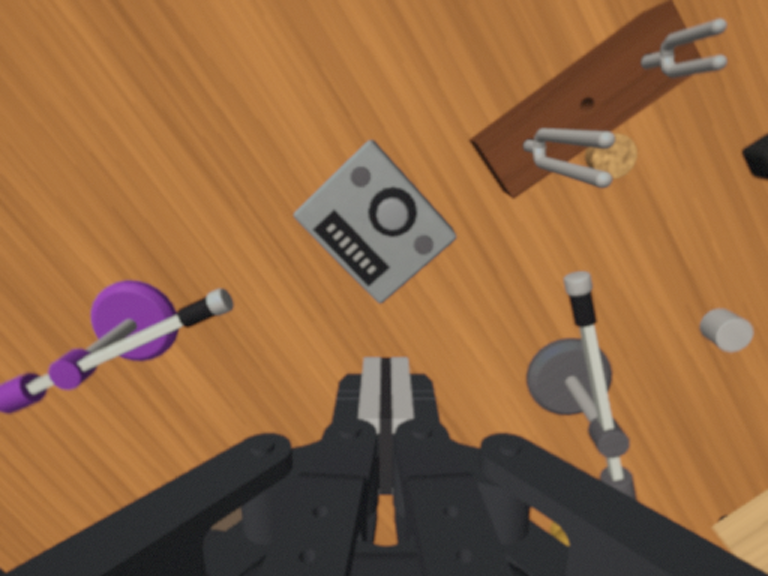

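Key centre is at (392,211), inside a dark ring.

Run:
```python
from h import *
d=np.load("w7.npz");c=wcam(d)
for z in(.046,.052,.058):print(z,atz('',((392+.5)/1.5-.5,(211+.5)/1.5-.5),z,c).round(4))
for z,n in ((.358,'tip now'),):print(proj('',[.4319,.2591,z],c)*1.5)
# recorder top outline corners z=.04
for p in((372,141),(295,214),(456,237),(381,302)):print(atz('',((p[0]+.5)/1.5-.5,(p[1]+.5)/1.5-.5),.04,c).round(4))
```

```text
0.046 [0.4315 0.2606 0.046 ]
0.052 [0.4321 0.2614 0.052 ]
0.058 [0.4327 0.2623 0.058 ]
[385.52474823 382.37943874]
[0.4491 0.3209 0.04  ]
[0.3544 0.3052 0.04  ]
[0.4678 0.2077 0.04  ]
[0.3746 0.191  0.04  ]
```

Request:
{"name": "move_arm", "arguments": {
  "targets": [
    [1,0.8,0.04,0.05,0],
    [1,1.6,0.05,0.08,0],
    [1,2.4,0.07,0.08,0],
    [1,3.2,0.08,0.1,0],
    [1,4,0.08,0.1,0],
    [1,4.8,0.08,0.1,0],
    [1,5.2,0.08,0.1,0],
    [1,5.2,0.08,0.1,0],
    [1,5.2,0.08,0.1,0]
  ]
}}

```text
t: 12.5
position: [0.4311, 0.2604, 0.0963]
orientation: [0.446, 1.552, -0.453]
force: [-1.0, -0.8, 0.0]
width: 0.002
```

Run:
```python
from h import *
plan([.432,.261,.06])
d=get_image('scene');cv2.imwrite("pics/s8.png",cv2.resize(d['img'][140:340,190:400],None,fx=3,fy=3,interpolation=cv2.INTER_CUBIC))
```

```text
t 12.5 pos [0.4311 0.2604 0.0963] F [-0.99 -0.8   0.03] w 0.002
R [[-0.028, 0.541, 0.841], [0.003, 0.841, -0.541], [-1.0, -0.012, -0.025]]
d [0.725 0.028 0.027] rows min 0.7262769145481384
```

View pics/s8.png

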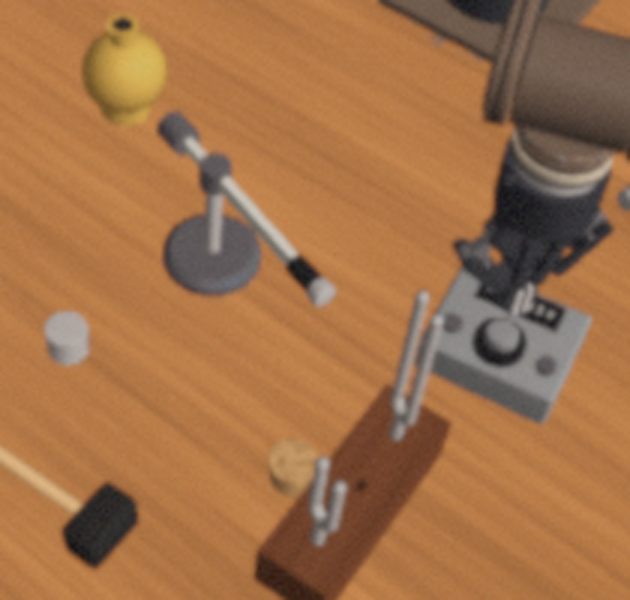

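Request:
{"name": "move_arm", "arguments": {
  "targets": [
    [1,0.2,0.02,0.03,0],
    [1,0.4,0.03,0.03,0],
    [1,0.6,0.03,0.03,0],
    [1,0.66,0.03,0.03,0],
    [1,0.72,0.03,0.03,0],
    [1,0.72,0.03,0.03,0]
  ]
}}

```text
t: 13.15
position: [0.4329, 0.2613, 0.0613]
orientation: [0.446, 1.55, -0.452]
force: [-2.1, -0.6, 2.4]
width: 0.0
```

Request:
{"name": "move_arm", "arguments": {
  "targets": [
    [1,0.03,0,0,0],
    [1,0.06,0,0,0],
    [1,0.06,0,0,0]
  ]
}}

```text
t: 13.45
position: [0.4332, 0.2614, 0.0587]
orientation: [0.446, 1.55, -0.452]
force: [-1.4, -0.8, 3.6]
width: 0.0
```

Request:
{"name": "move_arm", "arguments": {
  "targets": [
    [1,0.03,0,0,0],
    [1,0.06,0,0,0],
    [1,0.06,0,0,0]
  ]
}}

```text
t: 13.75
position: [0.4332, 0.2614, 0.0561]
orientation: [0.446, 1.55, -0.452]
force: [-2.5, -1.3, 5.5]
width: -0.004
```

Request:
{"name": "move_arm", "arguments": {
  "targets": [
    [1,0.03,0,0,0],
    [1,0.06,0,0,0],
    [1,0.06,0,0,0]
  ]
}}

```text
t: 14.05
position: [0.4334, 0.2615, 0.0558]
orientation: [0.444, 1.551, -0.453]
force: [-8.3, -3.7, 19.6]
width: -0.003
```

Run:
```python
from h import *
plan([.432,.261,.06])
```

```text
t 14.05 pos [0.4334 0.2615 0.0558] F [-8.27 -3.73 19.62] w -0.003
R [[-0.027, 0.54, 0.841], [0.002, 0.842, -0.54], [-1.0, -0.013, -0.024]]
d [-0.083 -0.024 -0.02 ] rows min 0.089049551622925
```

The key is bottomed: force jumped from 5.5 to 19.6 N at z = 0.0558, after about 6 mm of sprung travel. I'll hold briefly, then release and rise.

Request:
{"name": "move_arm", "arguments": {
  "targets": [
    [1,0,0,0,0],
    [1,0,0,0,0],
    [1,-0.1,0,0,0],
    [1,-0.3,0,0,0],
    [1,-0.8,0,0,0],
    [1,-1.6,0,0,0],
    [1,-2.4,0,0,0],
    [1,-3.2,0,0,0],
    [1,-4,0,0,0],
    [1,-5,0,0,0]
  ]
}}

```text
t: 15.05
position: [0.4394, 0.2605, 0.306]
orientation: [0.444, 1.553, -0.454]
force: [1.3, 0.8, 0.5]
width: 0.001
```

Request:
{"name": "move_arm", "arguments": {
  "targets": [
    [1,-1,0,0,0],
    [1,-1,0,0,0],
    [1,-1,0,0,0]
  ]
}}

```text
t: 15.35
position: [0.4415, 0.2606, 0.358]
orientation: [0.446, 1.549, -0.452]
force: [0.3, 0.1, -1.0]
width: 0.003
```

Run:
```python
from h import *
plan([.432,.261,.06])
d=get_image("wrist");cv2.imwrite("pics/w9.png",cv2.resize(d['img'],None,fx=1.5,fy=1.5,interpolation=cv2.INTER_CUBIC))
np.savez("w9.npz",**d)
d=get_image('scene');cv2.imwrite("pics/s9.png",cv2.resize(d['img'][140:340,190:400],None,fx=3,fy=3,interpolation=cv2.INTER_CUBIC))
```

```text
t 15.35 pos [0.4415 0.2606 0.358 ] F [ 0.33  0.06 -1.  ] w 0.003
R [[-0.025, 0.54, 0.841], [0.003, 0.842, -0.54], [-1.0, -0.011, -0.023]]
d [ 5.964 -0.031 -0.028] rows min 5.963967845712529
```

View pics/w9.png

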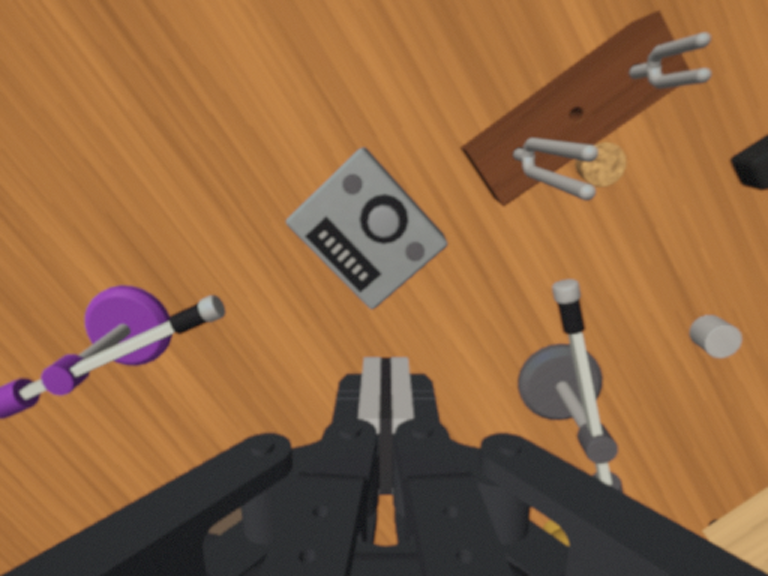

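View pics/s9.png

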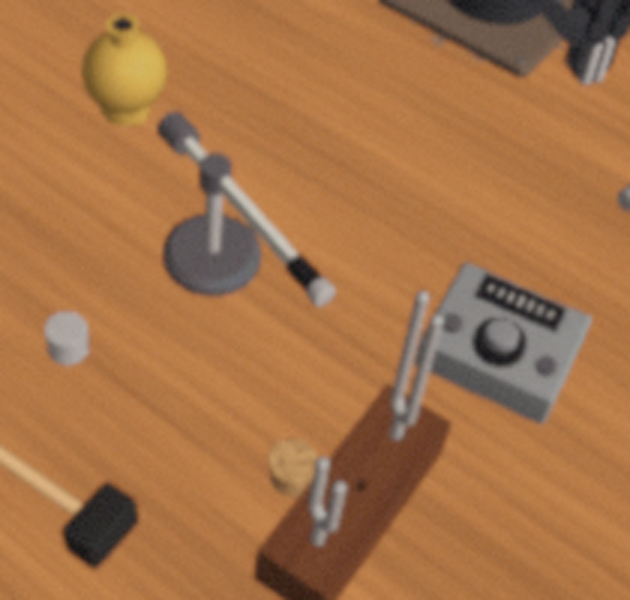

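The scene picture matches the one taken before the press. The mic is still at (322,292), the key is up at (501,332), the forks and loose objects are unmoved, and the robot is clear. I'm handing in.

Run:
```python
from plant import order
print(order.close_job())
```

```text
the job is handed in; nothing more can be done
None
```

I swung the bar of the black swing arm to about 74° with the shut fingertips, until its microphone pointed at the longer fork. I then pressed the recorder's key fully down, let it come up, and handed the job in at about 15.4 s. No verdict was reported.

- **Aim:** Measured before the key press, the bar's line passes about 0–4.6 mm from the fork axis in the wrist view and 1–2 mm in the scene view, against the 14 mm limit. I did not remeasure after the press, but the final scene picture shows the bar in the same place.
- **Key:** It travelled about 6 mm at around 5 N, then force rose to 19.6 N at the stop. It looks up again in the last pictures, though I could not read the joint directly.
- **Everything else:** Forces read after the pushes on the bar were about 2.5 N or less. In the last pictures the forks and loose objects in view look unmoved and the robot is clear of everything.
- **Disagreement:** Single-camera positions differed by up to about 10 mm, so I judged the aim by comparing the bar and the fork within one image each time.

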